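# Lock the hatch of the wheel's control box

### The job

The access hatch of the pottery wheel's control box is shut but not locked. Take the flat-bladed key from its wooden stand, put its blade in the slot of the hatch lock and turn the lock clockwise, seen from above, to its stop, so that the slot lines up with the two raised marks. Then lift the key out and put it back upright in the stand it came from.

Things in the scene. Friction and masses are not known exactly. Their poses are not given: they have to be found in the camera images.
- key_grip (a point): Loose key, 90 g. Point: centre of its upright flat wooden handle 44 (x) x 16 (y) x 54 mm tall; pinch across y from above. Below: steel collar 48 mm across (27 to 32 mm under the point), then a flat steel blade 34 mm wide (x), 5 thick (y), its tip 62 mm under the point. z up; half turns alike. Starts hung by its collar in its stand. The round-handled awl in the like stand is not wanted.
- keystand: Key's fixed wooden stand, 80 (x) x 90 (y) mm, 45 high: two cheeks with a 26 mm wide channel between, along x, open at the ends and top. The key's collar rests on both cheeks, its blade hangs in the channel, lengthwise. Origin: centre of the underside, on the bench, z up. With the key seated its handle centre is 77 mm above this origin.
- slot (a point): Lock: steel disc 60 mm across on the hatch of the fixed grey box (170 x 250 x 80 mm). Point: on its axis, at disc top, 103 mm above the bench; x along the slot (half turns alike), turns with the disc. Slot 16 mm deep, right across; 20 mm wide at the mouth, steep flanks, 11 mm wide in its lower 10 mm: seat the blade on its floor; it has 10 degrees of play, so turn it that much extra. The plug has no slot.
- lock (a joint): Turn of the lock in rad, growing clockwise seen from above: 0 = unlocked, slot square to the two raised marks (18 mm long, lower than the disc) beside the disc; 1.57 = locked, slot in line with the marks, at a firm stop. Starts between 0 and 0.3, turns with light friction (0.08 N m) and stays where it is left.
Things that resemble listed ones, but are neither listed nor needed, are in the scene too. Leave any black or orange look-alike of the keystand alone.

How it is judged:
On the way, in this order (a step that is already met when the one before it is completed fails the run):
1. the key's blade is in the slot of the still unlocked lock (horizontal distance between key_grip and slot below 0.016 m and z of key_grip in the frame of slot below 0.057 m and angle between key_grip's own z axis and vertical below 0.2 rad and value of joint lock below 1 rad), for 0.1 s.
2. the lock is turned to its stop with the key's blade in the slot (horizontal distance between key_grip and slot below 0.016 m and z of key_grip in the frame of slot below 0.057 m and angle between key_grip's own z axis and vertical below 0.2 rad and value of joint lock above 1.35 rad), for 0.2 s.
At the end, for the whole second after the job is handed in: The lock reads more than 1.35 rad (within about 12 degrees of its stop) and the key hangs in its own stand by its collar: handle centre within 25 mm of the stand's centre horizontally, 72 to 82 mm above the stand's origin, upright within 10 degrees (value of joint lock above 1.35 rad and horizontal distance between key_grip and keystand below 0.025 m and z of key_grip in the frame of keystand between 0.072 and 0.082 m and angle between key_grip's own z axis and vertical below 0.17 rad); the robot touches nothing.
It also fails if it takes over 45 s, if anything falls off the work surface, if the arm or the gripper's body presses on something with over 40 N, if the wrist force passes 120 N, or if a joint passes its speed limit or range.

### The arm

A 6-joint arm with a two-finger parallel gripper is mounted at the origin on the work surface. World frame = base frame: x ahead of the robot, y to its left, z up, the work surface at z = 0. Lengths are in m, angles in rad, forces in N, time in s.
With the tool pointing down it reaches from about 0.325 to 0.9 m from the base axis. Payload 3.5 kg.
Tool frame: the origin (TCP) lies on the centre line of the jaws, within the pads' length; the fingertips stand 11 mm ahead of it and the grasp point (between the pads) lies 8 mm behind it; z points along the fingers, y is the line along which they close (so a half turn about z gives the same grasp; the last joint's range is limited). The gripper opens to 85 mm and grips with 20 to 120 N. Pads are 22 mm wide; open, the fingers measure 114 mm over their backs; the gripper's body (76 mm by 85 mm) begins 54 mm behind the grasp point. The pads swing forward as they close: fully open they stand 13 mm farther back than shut.
Start: joints at [-1.394, 0.276, -0.026, 1.268, 0, 1.467], TCP at [0.173, -0.601, 0.242] pointing down, gripper open.
Joint ranges: [-3.12, 3.12], [-0.85, 1.88], [-1.08, 1.24], [-1.95, 2.15], [-1.57, 1.53], [-3.14, 3.14]. Speed limits (rad/s): [2.57, 2.57, 3.14, 3.14, 3.14, 3.14].

### API

Orientations are given as a unit quaternion [x, y, z, w].
In Python, from plant import ctrl, solver, eyes, ticket gives the robot as it stands. Calls block until the motion is done:
- ctrl.move_pose(position, orientation): joint-space move of the TCP to a pose.
- ctrl.move_linear(position, attitude=None, vel=0.15, stop_force=None): straight line of the TCP; attitude=None keeps the orientation; vel is the mean speed in m/s. With stop_force (N) it stops when the force on the tool has changed by that much, and returns True; else False.
- ctrl.goto_joints(angles): joint-space move.
- ctrl.gripper_to(opening, grasp_force=None): finger opening in m; grasp_force is the grip in N (None keeps the last); returns when the fingers have stopped.
- ctrl.wait(seconds).
- solver.ik(position, orientation): joint angles nearest the present ones, or None.
- eyes.camera(name): name is "scene" or "top" or "wrist"; returns a dict with "img" (420x560x3 uint8, red, green, blue), "z_map" (420x560 float32, m along the optical axis (not along the pixel's ray), 0 where there is no reading), "vfov" (degrees; the focal length in pixels is half the picture's height over the tangent of half this angle, whatever the lens; pixels are square), "cx", "cy" (the principal point, pixels), "R" (3x3) and "t" (3): a world point X has camera coordinates R X + t; the wrist camera has in their place "T_tool_cam" (4x4, takes a point from camera to tool coordinates, whose origin is the TCP and whose axes are the flange's). Camera axes: x right, y down, z forward; pixel columns grow to the right and rows downward; lengths in m; the calibration is good to about 2 mm. A picture is of the moment at which its call begins: read the wrist's pose just before it.
A pose or a line that the arm cannot do raises ctrl.MotionError and nothing moves.
- ticket.sign_off(): hands the job in; it is judged then, once.
Readings, each from a call of its own:
- ctrl.get_time_s(): time.
- ctrl.get_joints(): joint angles.
- ctrl.get_joint_vel(): joint speeds.
- ctrl.get_tau(): joint torques, N m.
- ctrl.get_tcp_pos(): TCP position.
- ctrl.get_tcp_rot(): TCP orientation.
- ctrl.get_ft_force(): force on the tool from outside, world axes, zero at the start.
- ctrl.get_wrist_torque(): the same for the moment, N m.
- ctrl.get_opening(): finger opening in m.
- ctrl.get_grip_force(): force on a finger pad.
Only numpy, scipy, OpenCV 4.12 (cv2) and the standard library are available. Lean on these libraries where they do the work, as an engineer would, in place of code of your own. Each camera call takes 0.05 s, during which the arm holds its last target. There are 200 camera calls.

## Working session

There is one attempt and no reset: what is moved stays moved. The work goes in short steps, each a Python script; the robot and the scene stay as the last script left them, time stands still between calls to the robot, and variables do not carry over. Pictures are saved under pics/ and viewed, at most 10 in all, crops included, and the job is handed in when it is done.

```bash
mkdir -p pics; ls
cat > h.py <<'E'
import numpy as np, cv2
from plant import ctrl, solver, eyes, ticket
from scipy.spatial.transform import Rotation as Ro
def pts(c):
    "world point for every pixel"
    h,w=c["z_map"].shape; f=h/2/np.tan(np.radians(c["vfov"])/2)
    u,v=np.meshgrid(np.arange(w),np.arange(h)); z=c["z_map"]
    P=np.stack([(u-c["cx"])/f*z,(v-c["cy"])/f*z,z],-1)
    if "R" in c: return (P-c["t"])@c["R"]
    T=c["T_tool_cam"]; P=P@T[:3,:3].T+T[:3,3]
    return P@c["rot"].T+c["pos"]
def shot(name,fn=None):
    p,q=ctrl.get_tcp_pos(),ctrl.get_tcp_rot()
    c=dict(eyes.camera(name)); c["pos"]=np.array(p); c["rot"]=Ro.from_quat(q).as_matrix()
    if fn: cv2.imwrite(fn,c["img"][:,:,::-1])
    return c
def down(yaw):
    "tool down, tool y axis (closing) at world angle yaw; nearest half turn chosen by caller"
    y=np.array([np.cos(yaw),np.sin(yaw),0]); z=np.array([0,0,-1.]); x=np.cross(y,z)
    return Ro.from_matrix(np.stack([x,y,z],1)).as_quat()
E
python3 - <<'E'
from h import *
print(ctrl.get_time_s(), ctrl.get_tcp_rot())
for n in("scene","top"):
    c=shot(n,f"pics/{n}.png"); np.savez(f"/tmp/{n}.npz",**c); print(n,c["vfov"],c["R"],c["t"],(c["z_map"]==0).mean())
E
```

```text
pics
0.0 [ 9.90231795e-01  1.39426288e-01 -4.93702917e-05 -1.14042947e-03]
scene 46.783273175836385 [[ 0.70236925  0.71158868 -0.01786029]
 [ 0.56436817 -0.57199615 -0.59523858]
 [-0.43378105  0.4079975  -0.80335051]] [-0.4358924  -0.17260898  1.31415515] 0.003903061224489796
top 52.151346460406536 [[-0.01489163 -0.99980539  0.01293915]
 [-0.98469161  0.01241645 -0.17386277]
 [ 0.17366828 -0.01533017 -0.98468488]] [0.09354075 0.54103589 0.8972528 ] 0.004162414965986395
```

View pics/top.png

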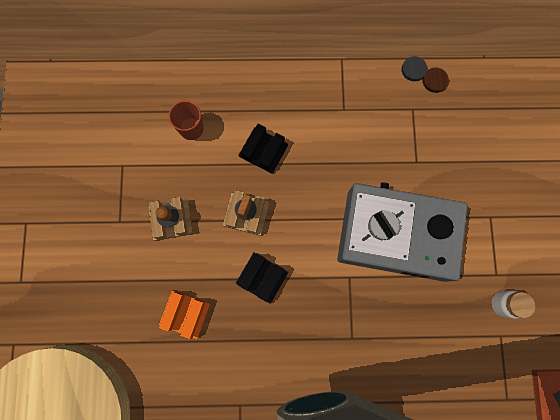

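View pics/scene.png

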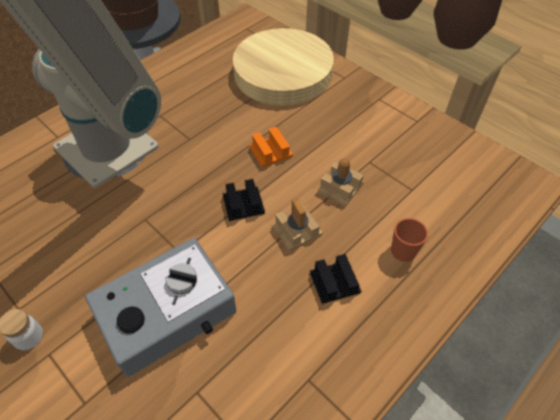

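The top view shows the key (flat handle) in its stand at about px (247,211) and the awl at (170,217). The lock disc is at (384,225) with its slot running upper-left to lower-right, and the marks are at (399,214) and (366,238). The scene view agrees, with the key at (298,215) and the lock at (181,278). Next I'll get coarse positions and a wrist view over each.

Run:
```python
from h import *
c=dict(np.load("/tmp/top.npz")); P=pts(c)
print("lock",P[225,375],P[225,384]); 
print("stand",P[212,232],P[200:222,247].round(3)[::3])
lock=P[225,384]; sub=P[185:240,220:275].reshape(-1,3); k=sub[sub[:,2]>.085]; print(len(k),k.mean(0),k[:,2].max())
T=shot("wrist")["T_tool_cam"]; print(T.round(3))
key=k.mean(0)
q=ctrl.get_tcp_rot()
y=Ro.from_quat(q).as_matrix()[:,1]; yaw0=np.arctan2(y[1],y[0]); print("yaw",yaw0)
R=Ro.from_quat(down(yaw0)).as_matrix()
off=R@T[:3,3]
for n,p,h in(("lock",lock,.30),("key",key,.30)):
    t=np.array([p[0]-off[0],p[1]-off[1],h])
    ctrl.move_pose(t,down(yaw0)); ctrl.wait(.2)
    c=shot("wrist",f"pics/w_{n}.png"); np.savez(f"/tmp/w_{n}.npz",**c); print(n,c["pos"],ctrl.get_joints(),c["vfov"])
print(ctrl.get_time_s())
a=cv2.imread("pics/w_lock.png");b=cv2.imread("pics/w_key.png")
cv2.imwrite("pics/both.png",cv2.resize(np.vstack([a,b]),(400,600)))
```

```text
lock [ 0.51010751 -0.10978365  0.10348499] [ 0.51228058 -0.13261829  0.08747022]
stand [0.55189865 0.190646   0.04545664] [[0.566 0.154 0.105]
 [0.559 0.154 0.106]
 [0.554 0.154 0.098]
 [0.551 0.155 0.083]
 [0.548 0.156 0.066]
 [0.544 0.157 0.05 ]
 [0.537 0.157 0.053]
 [0.536 0.159 0.017]]
192 [0.54976057 0.15866483 0.1343536 ] 0.9763669268804664
[[ 0.    -0.96  -0.279  0.07 ]
 [ 1.    -0.     0.     0.   ]
 [-0.    -0.279  0.96  -0.133]
 [ 0.     0.     0.     1.   ]]
yaw -1.2910100803283007
lock [ 0.44447886 -0.15232605  0.29982743] [-4.67670029e-01 -2.80441597e-02 -2.53330033e-01  1.34577263e+00
 -3.50515408e-05  2.39518039e+00] 63.12185135359919
key [0.48229201 0.13845882 0.30002814] [ 1.50958244e-01  3.04458666e-02 -1.94420005e-01  1.34592404e+00
 -8.97442545e-05  3.01472072e+00] 63.12185135359919
3.6833
```

View pics/w_lock.png

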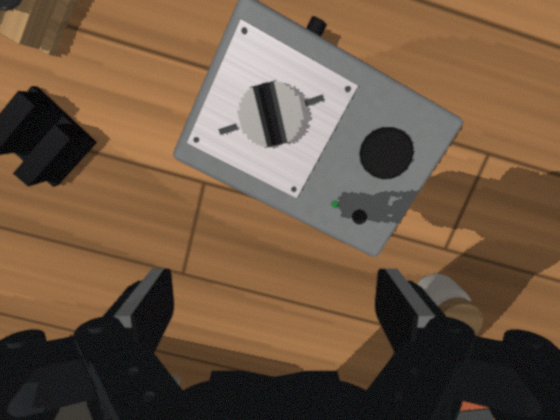

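View pics/w_key.png

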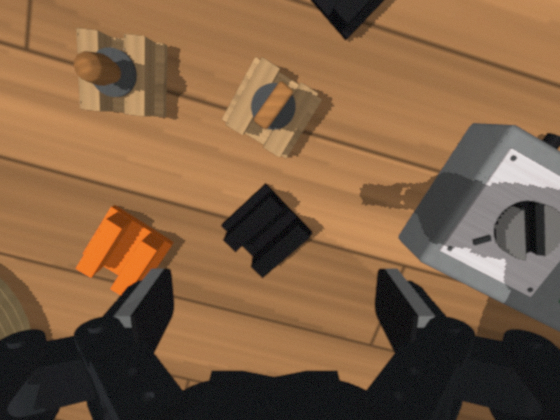

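The lock view shows the disc centred at (273,114), its slot running (263,82) to (278,146), and the marks at (315,100) and (228,129). The key view shows the key's flat handle at (274,105) on its collar in the stand, with the channel diagonal, and the awl at (105,68) in the other stand. Now I'll measure both by casting rays.

```bash
cat >> h.py <<'E'
def plane(c,uv,z):
    "cast wrist-camera pixels onto world plane z"
    f=210/np.tan(np.radians(c["vfov"])/2); uv=np.asarray(uv,float).reshape(-1,2)
    T=c["T_tool_cam"]; R=c["rot"]@T[:3,:3]; o=c["rot"]@T[:3,3]+c["pos"]
    d=np.c_[(uv[:,0]-c["cx"])/f,(uv[:,1]-c["cy"])/f,np.ones(len(uv))]@R.T
    return (o+d*((z-o[2])/d[:,2:]))[:,:2]
def rect(xy):
    (c,(w,h),a)=cv2.minAreaRect((np.asarray(xy)*1000).astype(np.float32))
    if w<h: w,h,a=h,w,a+90
    return np.array(c)/1000,(round(w,1),round(h,1)),(a+90)%180-90
def big(m,near):
    n,l,s,ce=cv2.connectedComponentsWithStats(m.astype(np.uint8),connectivity=4)
    i=1+np.argmin(np.hypot(*(ce[1:]-near).T)+1e3*(s[1:,4]<40)); return l==i
def uvs(m): return np.argwhere(m)[:,::-1]
E
cat > meas.py <<'E'
from h import *
def meas_lock(c,near,verbose=True):
    P=pts(c); d=np.hypot(P[...,0]-near[0],P[...,1]-near[1])
    zt=np.percentile(P[...,2][d<.03],80)
    top=(abs(P[...,2]-zt)<.004)&(d<.045); X=plane(c,uvs(top),.103)
    (cc,r)=cv2.minEnclosingCircle((X*1000).astype(np.float32)); cc=np.array(cc)/1000
    v,u=np.mgrid[:420,:560]; A=plane(c,np.c_[u.ravel(),v.ravel()],.103).reshape(420,560,2)
    m=(np.hypot(*np.moveaxis(A-cc,-1,0))<.024)&~top
    m=cv2.morphologyEx(m.astype(np.uint8),cv2.MORPH_OPEN,np.ones((3,3)))>0
    s=A[m]; w,V=np.linalg.eigh(np.cov(s.T)); a=np.degrees(np.arctan2(V[1,1],V[0,1]))
    print("disc z",zt,"c",cc,"r",r,"slot c",s.mean(0),"ang",(a+90)%180-90,rect(s))
    return cc
def meas_key(c,near):
    P=pts(c); d=np.hypot(P[...,0]-near[0],P[...,1]-near[1]); Z=P[...,2]
    h=(Z>.098)&(Z<.112)&(d<.05); print("handle z",np.median(Z[h]),rect(plane(c,uvs(h),.104)))
    h=cv2.erode(h.astype(np.uint8),np.ones((3,3)))>0; print(" eroded",rect(plane(c,uvs(h),.104)))
    co=(Z>.044)&(Z<.056)&(d<.09); R=rect(plane(c,uvs(big(co,uvs(co).mean(0))),.046)); print("stand top",R)
E
python3 - <<'E'
from meas import *
c=dict(np.load("/tmp/w_lock.npz",allow_pickle=True)); meas_lock(c,plane(c,[273,114],.103)[0])
M=plane(c,[[315,100],[228,129]],.1); print("marks",np.degrees(np.arctan2(*(M[0]-M[1])[::-1])),M.mean(0))
c=dict(np.load("/tmp/w_key.npz",allow_pickle=True)); meas_key(c,plane(c,[274,105],.1)[0])
print(plane(c,[273,106],.05))
C=plane(c,[[261,57],[322,97],[284,157],[223,118]],.045); print(C.mean(0),rect(C))
E
```

```text
disc z 0.43260977779732424 c [ 0.33231158 -0.19101869] r 364.86566162109375 slot c [ 0.33259495 -0.19094803] ang 19.15186971593434 (array([ 0.33247104, -0.19105237]), (47.2, 46.6), 15.95989990234375)
marks -56.27514594085037 [ 0.5099439  -0.13116366]
handle z 0.10496365347961042 (array([0.55593658, 0.16064532]), (43.7, 15.8), -20.614425659179688)
 eroded (array([0.55597028, 0.16064587]), (41.2, 13.3), -20.666030883789062)
stand top (array([0.55846521, 0.18277994]), (79.8, 27.2), -15.020988464355469)
[[0.55668417 0.16019763]]
[0.55436732 0.16008827] (array([0.55489117, 0.16061923]), (79.4, 75.9), 73.59678649902344)
```

```bash
sed -i 's/^    P=pts(c); d=\(.*\)near\[1\])/&+9*(c["z_map"]<.05)/' meas.py; sed -i 's/^    co=.*/    co=(Z>.040)\&(Z<.048)\&(d<.075); X=plane(c,uvs(co),.045); print("stand top",rect(X),len(X))/' meas.py
python3 - <<'E'
from meas import *
c=dict(np.load("/tmp/w_lock.npz",allow_pickle=True)); meas_lock(c,plane(c,[273,114],.103)[0])
c=dict(np.load("/tmp/w_key.npz",allow_pickle=True)); meas_key(c,plane(c,[274,105],.1)[0])
k=np.array([.5559,.1606]); q=down(np.radians(-20.6+90))
ctrl.gripper_to(.055)
ctrl.move_pose([*k,.18],q); print(ctrl.get_joints())
print(ctrl.move_linear([*k,.075],vel=.12,stop_force=8))
ctrl.gripper_to(.0,grasp_force=60); ctrl.wait(.2)
print(ctrl.get_opening(),ctrl.get_grip_force(),ctrl.get_tcp_pos(),ctrl.get_ft_force(),ctrl.get_time_s())
E
```

```text
disc z 0.10452825246561662 c [ 0.50927756 -0.12982686] r 31.063196182250977 slot c [ 0.50947193 -0.12975512] ang 29.110594574310937 (array([ 0.50935489, -0.12992398]), (47.7, 14.5), 29.422422409057617)
handle z 0.10496365347961042 (array([0.55593658, 0.16064532]), (43.7, 15.8), -20.614425659179688)
 eroded (array([0.55597028, 0.16064587]), (41.2, 13.3), -20.666030883789062)
stand top (array([0.55294122, 0.16224852]), (80.1, 70.0), -15.021018981933594) 2518
[ 1.69562898e-01  2.34690996e-01 -2.15523340e-01  1.12032122e+00
  1.58007888e-05  5.29354624e-01]
False
0.015347594877662737 59.261884689331055 [0.55657412 0.16076616 0.07579298] [0.07038011 0.5923183  5.26079745] 7.875
```

Run:
```python
from h import *
p=np.array(ctrl.get_tcp_pos()); ctrl.move_linear([p[0],p[1],.21],vel=.15)
s=[.5094,-.1298]; q=down(np.radians(29.1+90))
ctrl.move_pose([*s,.205],q); ctrl.wait(.2); print(ctrl.get_tcp_pos(),ctrl.get_joints()[5],ctrl.get_opening())
shot("wrist","pics/hold.png"); f0=np.array(ctrl.get_ft_force())
print(ctrl.move_linear([*s,.144],vel=.05,stop_force=8)); ctrl.wait(.1)
print(ctrl.get_tcp_pos(),np.array(ctrl.get_ft_force())-f0,ctrl.get_time_s())
shot("wrist","pics/ins.png")
cv2.imwrite("pics/hi.png",cv2.resize(np.hstack([cv2.imread("pics/hold.png"),cv2.imread("pics/ins.png")]),(800,300)))
```

```text
[ 0.50964873 -0.12905265  0.20490095] -0.8801374615718602 0.015077360800515941
True
[ 0.50916961 -0.12975719  0.14772781] [0.34457239 0.07596435 6.09997707] 11.6
```

View pics/hi.png

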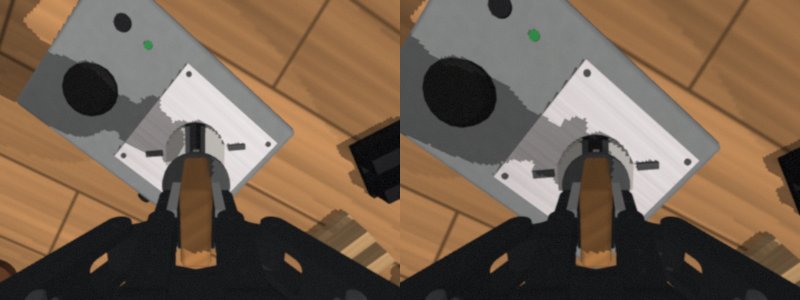

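Left half: the key is held upright over the slot, blade aligned at (195,135). Right half: the blade is seated in the slot, with the disc at (595,165) and marks at (543,173) and (648,165). The TCP height matches the floor, so I'll turn it now.

Run:
```python
from h import *
j0=np.array(ctrl.get_joints()); m0=np.array(ctrl.get_wrist_torque())
for d in (20,40,60,75,82,86,89,92,95,98,100,102):
    j=j0.copy(); j[5]+=np.radians(d); ctrl.goto_joints(j); ctrl.wait(.05)
    t=ctrl.get_wrist_torque()[2]-m0[2]
    print(d,round(np.degrees(ctrl.get_joints()[5]-j0[5]),1),round(t,3),np.round(ctrl.get_ft_force(),1))
    if abs(t)>1.0: break
ctrl.wait(.3); print(ctrl.get_tcp_pos(),ctrl.get_time_s())
shot("wrist","pics/turned.png"); shot("top","pics/top2.png")
```

```text
20 19.9 -0.054 [-0.6 -1.3  1.7]
40 39.8 -0.03 [-0.4 -0.5  1.2]
60 59.8 0.008 [0.1 0.6 1.9]
75 74.8 -0.024 [0.4 2.8 3.3]
82 81.8 0.032 [1.4 2.7 2. ]
86 85.8 0.046 [2.4 3.5 1.4]
89 88.9 0.012 [2.8 4.1 0.9]
92 91.9 0.038 [3.9 3.6 1.1]
95 94.9 0.043 [2.8 3.9 1.6]
98 97.8 0.294 [3.8 4.7 0.2]
100 99.8 0.758 [2.7 2.6 0.1]
102 101.7 1.337 [3.2 3.6 0.2]
[ 0.50983411 -0.12964293  0.14780533] 16.1833
```

View pics/turned.png

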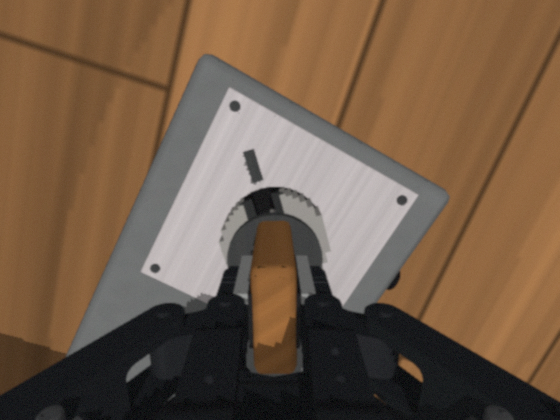

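The slot, at (262,203), points at the raised mark at (252,166), and the torque rose sharply at the stop. I'll back off inside the play, lift the key out and return it.

Run:
```python
from h import *
j=np.array(ctrl.get_joints()); j[5]-=np.radians(9); ctrl.goto_joints(j)
p=ctrl.get_tcp_pos(); ctrl.move_linear([p[0],p[1],.215],vel=.12)
k=[.5560,.1608]
ctrl.move_pose([*k,.19],down(np.radians(-17+90))); ctrl.wait(.1)
c=shot("top","pics/top3.png")
ctrl.move_linear([*k,.10],vel=.12,stop_force=8)
print(ctrl.move_linear([*k,.0725],vel=.04,stop_force=6)); ctrl.wait(.1)
print(ctrl.get_tcp_pos(),ctrl.get_ft_force(),ctrl.get_time_s())
a=cv2.imread("pics/top3.png"); cv2.imwrite("pics/t3.png",cv2.resize(a[150:300,200:480],None,fx=2.8,fy=2.8))
```

```text
True
[0.5558597  0.16084066 0.07578879] [0.73883274 0.60627851 2.96507051] 20.1417
```

View pics/t3.png

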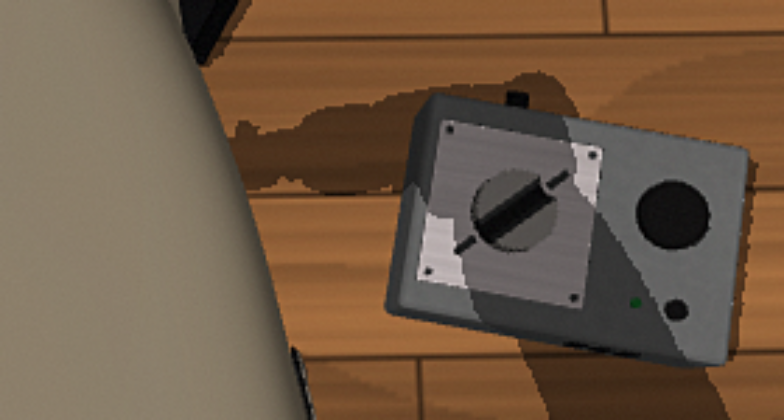

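The crop shows the slot, at (513,212), in line with both marks at (555,182) and (466,245), so the lock is at its stop. The key touched down at its original seated height, so I'll release it and check.

Run:
```python
from meas import *
ctrl.gripper_to(.05); ctrl.wait(.2)
p=ctrl.get_tcp_pos(); ctrl.move_linear([p[0],p[1],.2],vel=.12)
T=eyes.camera("wrist")["T_tool_cam"]; q=ctrl.get_tcp_rot(); off=Ro.from_quat(q).as_matrix()@T[:3,3]
ctrl.move_pose([.556-off[0],.161-off[1],.30],q); ctrl.wait(.3)
c=shot("wrist","pics/end.png"); meas_key(c,[.556,.161]); print(ctrl.get_time_s())
```

```text
handle z 0.10505026467687656 (array([0.55579266, 0.15975581]), (43.6, 15.0), -16.984664916992188)
 eroded (array([0.55576129, 0.15976555]), (41.8, 13.1), -16.984146118164062)
stand top (array([0.55349896, 0.16122371]), (80.0, 70.0), -15.084732055664062) 2501
22.9167
```

View pics/end.png

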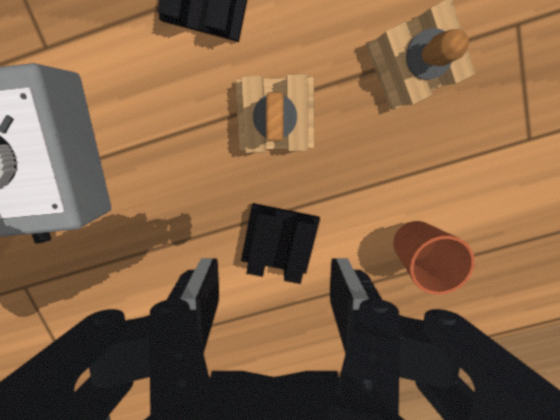

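The key sits upright at (274,115) in its stand at the same height as at the start, within about 3 mm of the stand's centre, and the gripper is clear.

```bash
python3 -c "
from plant import ticket
print(ticket.sign_off())"
```

```text
the job is handed in; nothing more can be done
None
```

I turned the lock clockwise to its stop, with the slot in line with the marks, put the key back upright in its own stand, and handed the job in at about 23 s; the sign-off returned no verdict.

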